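Take the cut lens out of the twin block press and hold it in the edge gauge

TASK

Two blocked lenses sit in the twin block press, each under its own hinged arm: one is still round, the other has been cut to the frame's shape. Swing the arm that is over the cut lens all the way back and take that lens out, leaving the round one clamped where it is and the things around undisturbed. Finish while holding the cut lens still in the air in the edge gauge: level with its block upward, centred on the camera's line of sight, midway between the camera's barrel and the white backlight panel, its edge at the height of the barrel's axis and its long sides square to the line of sight; do not let go of it.

Things in the scene. Friction and masses are not known exactly. Their poses are not given: they have to be found in the camera images.
- block_press: Twin block press: grey base 140 x 152 x 19 mm, fixed to the bench, two rubber seats at its front, a hinge beam at its back. Origin: on the bench under the middle of the base. x points to its back (from seats to hinges), y to its left, z up. Its place and yaw vary.
- left_seat (a point): Centre of the top of the left rubber seat (28 mm across), 34 mm in front of and 40 mm left of the press's origin, 30 mm above the bench. A lens rests on it; either lens may be on either seat.
- right_seat (a point): Centre of the top of the right rubber seat, as the left one but 40 mm right of the press's origin (80 mm from the left seat).
- left_hinge (a point): Middle of the left arm's hinge pin, 90 mm behind the left seat, 70 mm above the bench. The pin runs along the press's y.
- right_hinge (a point): Middle of the right arm's hinge pin, 90 mm behind the right seat, 70 mm above the bench. The pin runs along the press's y.
- press_left (a joint): Left press arm, rad: 0 = down over the left seat (as at the start), 1.8 = up and back at its stop. A bar 13 mm wide, top 80 mm above the bench when down, its cup 0.3 mm over the lens's block. The hinge is stiff (0.16 Nm, about 2 N at the knob): the arm stays where it is left.
- press_right (a joint): Angle of the right press arm, the same.
- left_knob (a point): Centre of the black ball knob, 24 mm across, on a 9 mm stem on top of the left arm: above the seat, 105 mm above the bench when the arm is down; it is carried round the hinge by the arm (90 mm in front of and 35 mm above the pin when down).
- right_knob (a point): Centre of the black ball knob of the right arm, the same.
- lens_cut: Cut lens: clear rounded rectangle 56 mm (its x) by 38 mm (its y), edge 4 mm thick, domed to 8 mm, a grey block on top. Origin: centre of underside, z up. The block, 24 mm along x, is gripped by its flats 16 mm apart across y, 12 to 32 mm above the origin; its round foot, 27 mm across, lies 7 to 12 mm up. About 35 g. Starts on either seat, long axis within 0.08 rad of the press's y.
- lens_cut_edge (a point): Centre of the cut lens at half the thickness of its edge, 2 mm above its origin.
- lens_round: The uncut lens: the same but round, 66 mm across, with the same block. It lies on the other seat and must stay there.
- edge_gauge: Edge gauge: fixed aluminium rail 250 x 46 mm, 18 mm high; a camera on a post at one end, a square white backlight panel (62 mm, top 131 mm above the bench) at the other. Origin: on the bench under the point midway between barrel and panel. x: line of sight, camera to panel. Barrel front at x = -70 mm, panel face at +71; the camera, 44 mm wide, is 122 mm high.
- gauge_focus (a point): Point in the air on the camera's axis midway between barrel and panel, 100 mm above the bench: the middle of the cut lens's edge belongs here.
- pad_box_a: Small snap box of nose pads, 27 x 40 x 19 mm, behind the press; a bystander. Origin: centre of its underside.
- pad_box_b: Another such box beside it; a bystander.
- dial_gauge: Round thickness gauge, 39 mm across, 13 mm high, lying behind the press; a bystander.
- marker_pen: Marker pen, 135 mm long, lying at the left on the front of the bench; a bystander.

How it is judged:
On the way, in this order (a step that is already met when the one before it is completed fails the run):
1. the arm over the cut lens is swung back while the lens still lies on its seat (((horizontal distance between lens_cut and left_seat below 0.015 m and value of joint press_left above 1.4 rad) or (horizontal distance between lens_cut and right_seat below 0.015 m and value of joint press_right above 1.4 rad))), for 0.2 s.
2. the cut lens is lifted off its seat (height (world z) of lens_cut above 0.045 m and contact force between lens_cut and the fingers above 1 N), for 0.2 s.
At the end, for the whole second after the job is handed in: Cut lens held still by the fingers alone, block up: edge centre within 15 mm along, 12 mm across and 7 mm in height of the focus point, level to 0.12 rad, long sides square to 0.13 rad. Round lens on its seat (12 mm), its arm down (0.1 rad); the other arm back (over 1.4 rad) (x of lens_cut_edge in the frame of gauge_focus between -0.015 and 0.015 m and y of lens_cut_edge in the frame of gauge_focus between -0.012 and 0.012 m and z of lens_cut_edge in the frame of gauge_focus between -0.007 and 0.007 m and angle between lens_cut's own z axis and vertical below 0.12 rad and angle between the y axis of lens_cut and the x axis of edge_gauge, either way round below 0.13 rad and linear speed of lens_cut below 0.02 m/s and angular speed of lens_cut below 0.15 rad/s and contact force between lens_cut and the fingers above 2 N and contact force between lens_cut and edge_gauge below 0.1 N and contact force between lens_cut and block_press below 0.1 N and angle between lens_round's own z axis and vertical below 0.1 rad and ((horizontal distance between lens_round and left_seat below 0.012 m and value of joint press_left below 0.1 rad and value of joint press_right above 1.4 rad) or (horizontal distance between lens_round and right_seat below 0.012 m and value of joint press_right below 0.1 rad and value of joint press_left above 1.4 rad))); the arm keeps its last pose, push and grip.
It fails at once if the arm over the round lens is raised, or the round lens is shifted ((horizontal distance between lens_round and left_seat below 0.012 m and value of joint press_left above 0.15 rad) or (horizontal distance between lens_round and right_seat below 0.012 m and value of joint press_right above 0.15 rad) or distance of lens_round from where it was at the start of the episode above 0.012 m).
It fails at once if a bystander is disturbed (distance of any of pad_box_a, pad_box_b, dial_gauge, marker_pen from where it was at the start of the episode above 0.03 m).
It also fails if it takes over 48 s, if anything falls off the work surface, if the arm or the gripper's body presses on something with over 40 N, if the wrist force passes 120 N, or if a joint passes its speed limit or range.

ROBOT

A 6-joint arm with a two-finger parallel gripper is mounted at the origin on a cart in front of the work surface, level with it; the furniture and walls round the work are solid. World frame = base frame: x ahead of the robot, y to its left, z up, the work surface at z = 0. Lengths are in m, angles in rad, forces in N, time in s.
With the tool pointing down it reaches from about 0.3 to 0.775 m from the base axis. Payload 14.6 kg.
Tool frame: the origin (TCP) lies on the mounting face of the last link; the fingertips stand 199 mm ahead of it and the grasp point (between the pads) lies 180 mm ahead of it; z points along the fingers, y is the line along which they close (so a half turn about z gives the same grasp; the last joint's range is limited). The gripper opens to 94 mm and grips with 3 to 60 N. Pads are 16 mm wide; open, the fingers measure 119 mm over their backs; the gripper's body (75 mm by 177 mm) begins 78 mm behind the grasp point.
Start: joints at [-1.214, 0.3, 1.521, -0, 1.321, -0.067], TCP at [0.226, -0.501, 0.405] pointing down, gripper open.
Joint ranges: [-3.03, 3.03], [-0.79, 2.21], [0.23, 2.52], [-1.04, 4.18], [0, 3.07], [-2.55, 2.55]. Speed limits (rad/s): [2.22, 2.22, 2.57, 3.14, 3.14, 3.14].

INTERFACE

Orientations are given as [roll, pitch, yaw] about the fixed x, y, z axes, in that order (R = Rz(yaw) Ry(pitch) Rx(roll)).
In Python, from station import telemetry, cams, workorder, finder gives the robot as it stands.
- The arm moves only by the tool jog_arm, never from a script. Its argument "rows" is a list of rows, each an object with "gripper": the finger opening in m, from 0 to 0.094; "slide": the shift along the tool's x, y, z in m, a list of three; "spin": the turn about the tool's z in rad. In form: [{"gripper": gripper, "slide": [tx, ty, tz], "spin": spin}, ...]. A call has 1 to 8 rows; each row is the pose to reach, as a shift and turn from the pose commanded when the call began, along the tool's axes at that moment; what a row does not reach only later rows make up. A row lasts 1/10 s, in which the tool goes at most 50 mm and 8.59 degrees, less where a joint would pass 70% of its speed; a pose out of reach is approached as far as the arm can. A call with a gripper value outside its range is refused whole. The fingers move at their own pace and stop on an object; "squeeze" is the grip in N (left out, the last holds). Time passes only in rows, so rows that repeat a pose let the fingers close. It gives the time, the measured TCP pose, the force, the opening and the grip force at its end, in the units of the state.
- telemetry.get_obs(): the state, without advancing time (a new reading comes with each control period).
- cams.camera(name): name is "side" or "top" or "wrist"; returns (picture, depth): 400x640x3 uint8, red, green, blue; 400x640 float32, m along the optical axis (not along the pixel's ray), 0 where there is no reading.
- cams.camera_info(name): a dict with "camera_matrix" (3x3 intrinsics, pixels), "R" (3x3) and "t" (3): a world point X has camera coordinates R X + t; the wrist camera has in their place "tool_from_camera" (4x4, takes a point from camera to tool coordinates, whose origin is the TCP and whose axes are the flange's). Camera axes: x right, y down, z forward; pixel columns grow to the right and rows downward; lengths in m; the calibration is good to about 2 mm. The wrist camera is an equidistant fisheye: a pixel r from the principal point sees the ray r / f radians off the axis. A picture is of the moment at which its call begins: read the wrist's pose just before it. camera_info takes no time and is no camera call.
- workorder.hand_in(): hands the job in; it is judged then, once.
Trained networks look in the newest picture that a camera, given by its name, has taken for a name from the list of things; names that differ only in an ending like _2 or _b are one class to them, and where a whole thing is asked for, a point or a joint stands for the part that bears it (a point fixed in the world has none). Each returns a list of dicts, best first, with "confidence" (0 to 1); they miss things now and then, are a little off and sometimes report something else, mostly with a low value. They report only what shows in the picture. A call takes as long as a camera call.
- finder.find_in(target, camera): "point" ([x, y, z] in m, in world coordinates, good to about 4 mm: the middle of the surface that is visible of it).
- finder.masks_of(target, camera): "region" (400x640 bool, what is visible of it).
The state is a dict: "time_s": time; "qpos": joint angles; "joint_vel": joint speeds; "tau": joint torques, N m; "ee_pos": TCP position; "eef_rot": TCP orientation; "force": force on the tool from outside, world axes, zero at the start; "moment": the same for the moment, N m; "grip_width": finger opening in m; "grip_force": force on a finger pad.
Only numpy, scipy, OpenCV 4.12 (cv2) and the standard library are available. Lean on these libraries where they do the work, as an engineer would, in place of code of your own. Each camera call takes 0.05 s, during which the arm holds its last target. There are 200 camera calls.

## Working session

There is one attempt and no reset: what is moved stays moved. The work goes in short steps, Python scripts to look and compute and a tool call to move; the robot and the scene stay as the last step left them, time stands still between calls to the robot, and variables do not carry over. Pictures are saved under pics/ and viewed, at most 10 in all, crops included, and the job is handed in when it is done.

Besides the shell and the picture viewer there is one more tool, called after "Emit:" as name(argument=value, ...) on one line, values as JSON. jog_arm: Moves the arm, as the interface text tells. Its arguments: {"type":"object","properties":{"rows":{"type":"array","items":{"type":"object","properties":{"gripper":{"type":"number"},"slide":{"type":"array","items":{"type":"number"}},"spin":{"type":"number"}}}},"squeeze":{"type":"number"}},"required":["rows"]}

```bash
ls; mkdir -p pics; python3 - <<'E'
from station import telemetry, cams, workorder, finder
import cv2, numpy as np
o=telemetry.get_obs(); print({k:np.round(v,3).tolist() for k,v in o.items()})
for c in ["top","side"]:
    p,d=cams.camera(c); cv2.imwrite(f"pics/{c}0.png",p[:,:,::-1]); np.save(f"{c}_d.npy",d); np.save(f"{c}_p.npy",p)
    for n in ["block_press","left_knob","lens_cut","lens_round","edge_gauge","left_hinge"]:
        try:
            print(c,n,[(np.round(r["point"],3).tolist(),round(r["confidence"],2)) for r in finder.find_in(n,c)][:4])
        except Exception as e: print(c,n,e)
    i=cams.camera_info(c); print(np.round(i["camera_matrix"],1).tolist(), np.round(-i["R"].T@i["t"],3))
print(cams.camera_info("wrist"))
E
```

```text
pics
{'time_s': 0.0, 'qpos': [-1.214, 0.3, 1.522, -0.0, 1.321, -0.067], 'joint_vel': [-0.0, 0.001, -0.001, -0.0, 0.003, -0.0], 'tau': [0.0, -53.18, -35.273, 0.071, 0.024, -0.0], 'ee_pos': [0.226, -0.501, 0.404], 'eef_rot': [-3.14, -0.0, 0.424], 'force': [0.005, -0.432, -0.29], 'moment': [-0.049, -0.022, -0.001], 'grip_force': 0.0, 'grip_width': 0.094}
top block_press [([0.523, 0.026, 0.017], 0.57)]
top left_knob [([0.508, 0.073, 0.075], 0.76), ([0.508, -0.01, 0.079], 0.71), ([0.471, -0.003, 0.034], 0.3)]
top lens_cut [([0.527, 0.027, 0.02], 0.51), ([0.468, -0.004, 0.036], 0.46)]
top lens_round [([0.471, 0.064, 0.034], 0.85)]
top edge_gauge [([0.421, -0.278, 0.021], 0.61)]
top left_hinge [([0.52, 0.027, 0.021], 0.79)]
[[441.2, 0.0, 319.4], [0.0, 441.2, 197.0], [0.0, 0.0, 1.0]] [ 0.396 -0.012  1.095]
side block_press [([0.507, 0.046, 0.026], 0.77)]
side left_knob [([0.48, 0.078, 0.08], 0.94)]
side lens_cut [([0.467, 0.005, 0.038], 0.76), ([0.481, 0.078, 0.079], 0.22)]
side lens_round [([0.469, 0.082, 0.038], 0.59)]
side edge_gauge [([0.407, -0.214, 0.054], 0.74)]
side left_hinge [([0.511, 0.046, 0.022], 0.94)]
[[429.7, 0.0, 311.3], [0.0, 429.7, 195.9], [0.0, 0.0, 1.0]] [-0.029  0.642  0.692]
{'camera_matrix': array([[309.70691629,   0.        , 322.31016221],
       [  0.        , 309.70691629, 203.20174201],
       [  0.        ,   0.        ,   1.        ]]), 'tool_from_camera': array([[-6.76035361e-04, -9.58018079e-01, -2.86707000e-01,
         8.58363024e-02],
       [ 9.99999771e-01, -6.36013232e-04, -2.32722020e-04,
        -9.01339471e-04],
       [ 4.06024565e-05, -2.86707092e-01,  9.58018289e-01,
         1.89571135e-02],
       [ 0.00000000e+00,  0.00000000e+00,  0.00000000e+00,
         1.00000000e+00]])}
```

View pics/top0.png

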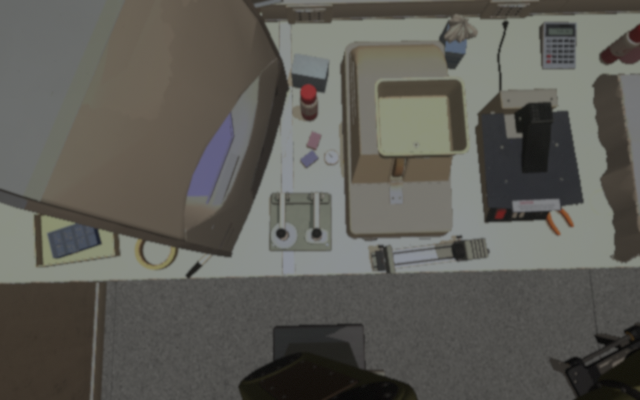

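View pics/side0.png

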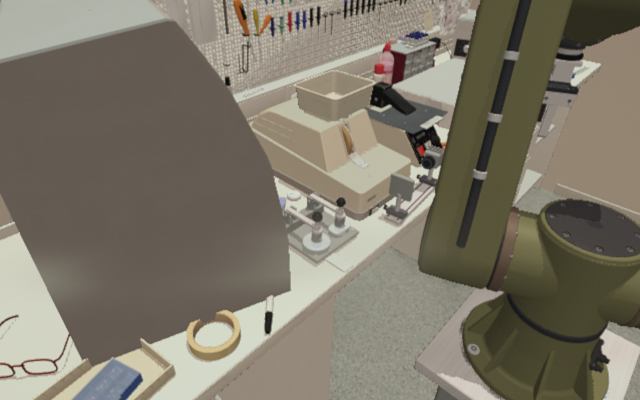

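The top view shows the press at about (300,222). The round lens is on the left seat (284,234) and the cut lens on the right seat (316,234). The hood overhangs to the left of the press and the beige machine stands to its right. The gauge is at (430,252), with its panel at the left end and its camera at the right. Next I'll measure clearances and the press pose from depth.

```bash
cat > h.py <<'E'
import numpy as np, cv2
from station import telemetry, cams, workorder, finder
def cloud(c,d):
    i=cams.camera_info(c); K=i["camera_matrix"]
    v,u=np.mgrid[0:400,0:640]
    P=np.stack([(u-K[0,2])/K[0,0]*d,(v-K[1,2])/K[1,1]*d,d],-1)
    W=(P-i["t"])@i["R"]; W[d==0]=np.nan; return W
E
python3 - <<'E'
from h import *
W=cloud("top",np.load("top_d.npy"))
np.set_printoptions(linewidth=250)
# max height map on 20mm grid (mm)
xs=np.arange(.30,.80,.02); ys=np.arange(.22,-.46,-.02)
print("y",(ys*1000).astype(int).tolist())
for x in xs[::-1]:
    row=[]
    for y in ys:
        m=(abs(W[...,0]-x)<.01)&(abs(W[...,1]-y)<.01)
        row.append(int(1000*np.nanmax(W[...,2][m])) if m.any() else -9)
    print(int(x*1000),row)
ms={}
for c in["top","side"]:
  p,d=cams.camera(c); Wc=cloud(c,d)
  for n in["left_knob","block_press","lens_cut","lens_round","edge_gauge","pad_box_a","dial_gauge","marker_pen"]:
    for r in finder.masks_of(n,c)[:2]:
      m=r["region"]; Q=Wc[m]; Q=Q[~np.isnan(Q[:,0])]
      k=np.argwhere(m); print(c,n,round(r["confidence"],2),m.sum(),k.mean(0).round(1),"min",np.nanpercentile(Q,2,axis=0).round(3),"max",np.nanpercentile(Q,98,axis=0).round(3))
      ms[f"{c}_{n}"]=ms.get(f"{c}_{n}",m)
np.savez("masks.npz",**ms)
E
```

```text
y [220, 200, 180, 160, 140, 120, 100, 80, 60, 40, 20, 0, -19, -39, -59, -79, -99, -119, -139, -159, -179, -199, -219, -239, -259, -279, -299, -319, -339, -359, -379, -399, -419, -439]
780 [529, 520, 497, 467, 423, 378, 338, 227, 8, 8, 151, 151, 150, 4, 4, 118, 201, 203, 204, -9, -9, -9, -9, -9, -9, -9, -9, -9, -9, -9, -9, 4, 161, 163]
760 [541, 518, 489, 455, 411, 368, 314, 195, 9, 5, 105, 135, 4, 4, 4, 118, 202, 202, 285, 285, 285, 285, 286, 286, 284, 284, 283, -9, -9, -9, -9, 4, 160, 162]
740 [535, 508, 481, 440, 401, 356, 247, 159, 8, 5, 4, 21, 17, 4, 4, 116, 200, 286, 284, 276, 277, 282, 278, 276, 276, 282, 286, -9, -9, -9, 129, 133, 164, 162]
720 [526, 502, 472, 427, 386, 341, 236, 73, 8, 3, 5, 23, 22, 4, 3, 114, 202, 285, 284, 223, 224, 223, 224, 224, 223, 242, 285, -9, -9, -9, 134, 135, 133, 134]
700 [518, 490, 459, 417, 374, 325, 209, 9, 10, 6, 19, 22, 21, 9, 8, 112, 202, 285, 283, 223, 223, 223, 224, 223, 223, 243, 284, -9, -9, -9, 133, 134, 134, 132]
680 [510, 483, 448, 400, 360, 224, 178, 8, 8, 3, 22, 22, 18, 16, 15, 111, 203, 287, 285, 224, 224, 224, 223, 224, 224, 242, 2
[... 4285 characters left out ...]
ck_press 0.68 390 [219.8 309. ] min [0.463 0.01  0.019] max [0.564 0.085 0.116]
side block_press 0.6 2487 [225.1 316.2] min [ 0.437 -0.035  0.012] max [0.568 0.108 0.114]
side lens_cut 0.55 255 [225.4 338.4] min [ 0.453 -0.031  0.018] max [0.505 0.021 0.062]
side lens_round 0.69 397 [241.2 316.2] min [0.445 0.046 0.032] max [0.502 0.103 0.059]
side edge_gauge 0.88 1998 [187.1 412.6] min [ 0.38  -0.365  0.009] max [ 0.447 -0.139  0.131]
side dial_gauge 0.71 2540 [224.9 316.5] min [ 0.437 -0.037  0.012] max [0.568 0.108 0.114]
side marker_pen 0.55 280 [314.6 268.9] min [0.38 0.25 0.  ] max [0.438 0.313 0.017]
side marker_pen 0.5 362 [219.6 309. ] min [0.463 0.01  0.019] max [0.562 0.085 0.116]
```

Emit:
jog_arm(rows=[{"gripper": 0.05,"slide": [0.41,-0.364,-0.02],"spin": 0.424},{"gripper": 0.05,"slide": [0.41,-0.364,-0.02],"spin": 0.424},{"gripper": 0.05,"slide": [0.41,-0.364,-0.02],"spin": 0.424},{"gripper": 0.05,"slide": [0.41,-0.364,-0.02],"spin": 0.424},{"gripper": 0.05,"slide": [0.41,-0.364,-0.02],"spin": 0.424},{"gripper": 0.05,"slide": [0.41,-0.364,-0.02],"spin": 0.424},{"gripper": 0.05,"slide": [0.41,-0.364,-0.02],"spin": 0.424},{"gripper": 0.05,"slide": [0.41,-0.364,-0.02],"spin": 0.424}])

```text
time_s: 2.4
ee_pos: [0.3891, -0.1359, 0.4196]
eef_rot: [3.141, -0.001, -0.0]
force: [1.5, -0.2, 0.7]
grip_width: 0.0503
grip_force: 0.0
```

Emit:
jog_arm(rows=[{"gripper": 0.05,"slide": [0.061,-0.136,0],"spin": 0},{"gripper": 0.05,"slide": [0.061,-0.136,0],"spin": 0},{"gripper": 0.05,"slide": [0.061,-0.136,0],"spin": 0},{"gripper": 0.05,"slide": [0.061,-0.136,0],"spin": 0},{"gripper": 0.05,"slide": [0.061,-0.136,0],"spin": 0}])

```text
time_s: 2.9
ee_pos: [0.45, -0.0012, 0.419]
eef_rot: [3.142, 0.0, 0.002]
force: [0.5, -0.4, -0.0]
grip_width: 0.0501
grip_force: 0.0
```

```bash
cat >> h.py <<'E'
from scipy.spatial.transform import Rotation as Ro
def wpose(o=None):
    o=o or telemetry.get_obs(); T=np.eye(4); T[:3,:3]=Ro.from_euler("xyz",o["eef_rot"]).as_matrix(); T[:3,3]=o["ee_pos"]
    return T@cams.camera_info("wrist")["tool_from_camera"]
def wrays(T,uv):
    K=cams.camera_info("wrist")["camera_matrix"]; q=(np.atleast_2d(uv)-K[:2,2])/K[0,0]
    r=np.linalg.norm(q,axis=1,keepdims=True); d=np.hstack([q/np.maximum(r,1e-9)*np.sin(r),np.cos(r)])
    return T[:3,3], d@T[:3,:3].T, d[:,2]
def wcloud(T,d):
    v,u=np.mgrid[0:400,0:640]; c,D,z=wrays(T,np.stack([u.ravel(),v.ravel()],1))
    W=c+D*(d.ravel()/np.maximum(z,.05))[:,None]; W[(d.ravel()==0)|(z<.05)]=np.nan; return W.reshape(400,640,3)
def onplane(T,uv,z):
    c,D,_=wrays(T,uv); return c+D*((z-c[2])/D[:,2])[:,None]
E
cat > look.py <<'E'
from h import *
import sys
tag=sys.argv[1]
T=wpose(); p,d=cams.camera("wrist"); cv2.imwrite(f"pics/w{tag}.png",p[:,:,::-1])
W=wcloud(T,d); M={}
print("cam",T[:3,3].round(4))
for n in sys.argv[2:]:
    for j,r in enumerate(finder.masks_of(n,"wrist")[:3]):
        m=r["region"]; M[f"{n}{j}"]=m; Q=W[m]
        print(n,round(r["confidence"],2),m.sum(),"px",np.argwhere(m).mean(0)[::-1].round(1),np.nanpercentile(Q,2,axis=0).round(4),np.nanpercentile(Q,98,axis=0).round(4),np.nanmedian(Q,0).round(4))
np.savez(f"w{tag}.npz",T=T,d=d,p=p,W=W,**M)
E
python3 look.py 1 left_knob lens_cut lens_round block_press
```

```text
cam [0.5353 0.0006 0.4   ]
lens_cut 0.89 721 px [324.5 162.6] [ 0.4589 -0.0304  0.033 ] [0.4914 0.0231 0.0605] [0.4779 0.0056 0.0362]
lens_round 0.58 1271 px [268.1 160.8] [0.4481 0.0438 0.0338] [0.5065 0.102  0.0596] [0.4818 0.0625 0.0366]
block_press 0.76 11616 px [297.4 127.5] [ 0.4432 -0.039   0.0177] [0.5745 0.1045 0.1164] [0.5229 0.0289 0.0215]
```

View pics/w1.png

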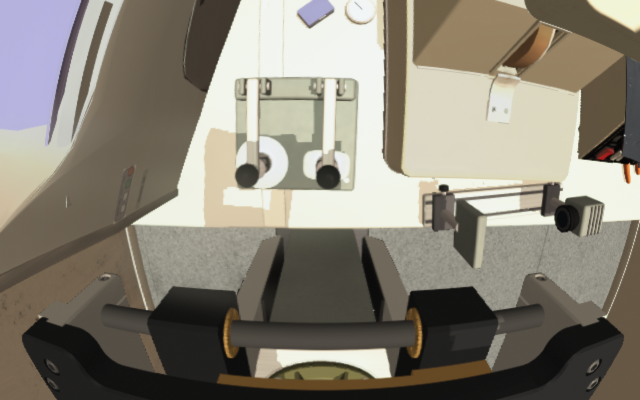

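The wrist view shows the press, with its left knob at about (247,175) and right knob at (329,176). The cut lens is under the right arm, and the gauge panel (470,235) and barrel (570,218) are at the lower right. I'll fit the geometry now.

```bash
cat > fit.py <<'E'
from h import *
from scipy.optimize import least_squares
Z=np.load("w1.npz"); Ww=Z["W"]; Wt=cloud("top",np.load("top_d.npy")); Ws=cloud("side",cams.camera("side")[1])
for nm,W in[("wrist",Ww),("top",Wt),("side",Ws)]:
    P=W.reshape(-1,3); P=P[~np.isnan(P[:,0])]
    print("==",nm)
    K=[]
    for y0 in(.073,-.007):
        q=P[(abs(P[:,0]-.475)<.025)&(abs(P[:,1]-y0)<.02)&(P[:,2]>.098)&(P[:,2]<.13)]
        s=least_squares(lambda c:np.linalg.norm(q-c,axis=1)-.012,[.475,y0,.105],loss="soft_l1",f_scale=.002).x
        K.append(s); print("knob",len(q),s.round(4))
        b=P[(P[:,0]>.495)&(P[:,0]<.575)&(abs(P[:,1]-y0)<.013)&(P[:,2]>.07)&(P[:,2]<.095)]
        if len(b)>10:
            f=np.polyfit(b[:,0],b[:,1],1); print("bar",len(b),"slope",f[0].round(4),"y at .475,.56",np.polyval(f,[.475,.56]).round(4),"z",np.median(b[:,2]).round(4))
    dk=K[0]-K[1]; print("sep",np.linalg.norm(dk).round(4),"yaw",np.arctan2(-dk[0],dk[1]).round(4))
    b=P[(P[:,0]>.42)&(P[:,0]<.6)&(P[:,1]>-.06)&(P[:,1]<.12)&(P[:,2]>.012)&(P[:,2]<.055)]
    r=cv2.minAreaRect((b[:,:2]*1000).astype(np.float32)); print("base rect",np.round(r[0],1),np.round(r[1],1),round(r[2],2))
    # gauge
    pn=P[(P[:,0]>.36)&(P[:,0]<.47)&(P[:,1]>-.2)&(P[:,1]<-.13)&(P[:,2]>.06)&(P[:,2]<.14)]
    cm=P[(P[:,0]>.36)&(P[:,0]<.47)&(P[:,1]<-.28)&(P[:,1]>-.42)&(P[:,2]>.05)&(P[:,2]<.14)]
    for n,a in[("panel",pn),("cam",cm)]: 
        if len(a)>5: print(n,len(a),np.percentile(a,[2,98],axis=0).round(4).tolist()); r=cv2.minAreaRect((a[:,:2]*1000).astype(np.float32)); print(np.round(r[0],1),np.round(r[1],1),round(r[2],2))
    rl=P[(P[:,0]>.36)&(P[:,0]<.455)&(P[:,1]<-.12)&(P[:,1]>-.42)&(P[:,2]>.012)&(P[:,2]<.14)]
    r=cv2.minAreaRect((rl[:,:2]*1000).astype(np.float32)); print("rail",len(rl),np.round(r[0],1),np.round(r[1],1),round(r[2],2))
E
python3 fit.py
```

```text
== wrist
knob 458 [0.476  0.0755 0.106 ]
bar 1139 slope -0.0086 y at .475,.56 [0.0738 0.0731] z 0.0811
knob 479 [ 0.4741 -0.0046  0.106 ]
bar 1113 slope -0.0191 y at .475,.56 [-0.0049 -0.0065] z 0.0811
sep 0.08 yaw -0.023
base rect [508.7  34.7] [152.9 139.3] 88.83
panel 1780 [[0.3835, -0.1684, 0.0702], [0.4426, -0.1552, 0.1328]]
[ 412.2 -162. ] [61.8 15.4] 4.4
cam 1671 [[0.4094, -0.3729, 0.0827], [0.453, -0.309, 0.1247]]
[ 429.2 -342.6] [44.  69.5] 5.89
rail 7340 [ 419.  -259.2] [ 67.6 250.2] 2.17
== top
knob 87 [0.4739 0.0743 0.1056]
bar 203 slope -0.0111 y at .475,.56 [0.0729 0.072 ] z 0.0807
knob 85 [ 0.4724 -0.0061  0.1051]
bar 225 slope -0.0102 y at .475,.56 [-0.0069 -0.0078] z 0.0801
sep 0.0804 yaw -0.0194
base rect [506.9  33.3] [151.3 139.7] 88.46
panel 352 [[0.3808, -0.1944, 0.0624], [0.4696, -0.1335, 0.1342]]
[ 424.2 -165.8] [91.2 69.1] 1.45
cam 708 [[0.4063, -0.3782, 0.0639], [0.4681, -0.2902, 0.1255]]
[ 431.7 -332.4] [118.9  57.6] 73.79
rail 2384 [ 425.  -262.5] [ 67.7 252.4] 7.24
== side
knob 91 [0.4737 0.0734 0.1049]
bar 188 slope -0.0031 y at .475,.56 [0.0754 0.0752] z 0.0792
knob 80 [ 0.4719 -0.0065  0.1049]
bar 164 slope -0.016 y at .475,.56 [-0.004  -0.0054] z 0.0796
sep 0.0799 yaw -0.0214
base rect [504.5  34. ] [152.6 139.4] 88.96
panel 720 [[0.3788, -0.192, 0.0621], [0.4693, -0.1357, 0.1318]]
[ 423.4 -165.1] [69.8 92.9] 89.99
cam 515 [[0.4042, -0.3752, 0.0533], [0.4686, -0.2834, 0.1242]]
[ 431.4 -328.9] [113.8  57.8] 71.62
rail 1965 [ 415.9 -259.4] [250.7  78. ] 89.97
```

Emit:
jog_arm(rows=[{"gripper": 0.05,"slide": [0.023,0.004,0.05],"spin": 0.02},{"gripper": 0.05,"slide": [0.023,0.004,0.09],"spin": 0.02},{"gripper": 0.05,"slide": [0.023,0.004,0.12],"spin": 0.02},{"gripper": 0.05,"slide": [0.023,0.004,0.13],"spin": 0.02},{"gripper": 0.05,"slide": [0.023,0.004,0.13],"spin": 0.02}])

```text
time_s: 3.7
ee_pos: [0.4729, -0.0064, 0.2888]
eef_rot: [-3.141, 0.002, -0.021]
force: [0.4, 0.2, 0.6]
grip_width: 0.05
grip_force: 0.0
```

Emit:
jog_arm(rows=[{"gripper": 0.02,"slide": [0,0,0],"spin": 0},{"gripper": 0.02,"slide": [0,0,0],"spin": 0},{"gripper": 0.02,"slide": [0,0,0],"spin": 0},{"gripper": 0.02,"slide": [0,0,0],"spin": 0},{"gripper": 0.02,"slide": [0,0,0],"spin": 0}], squeeze=15)

```text
time_s: 4.2
ee_pos: [0.4731, -0.006, 0.2899]
eef_rot: [3.141, -0.001, -0.02]
force: [-1.3, -3.1, 6.5]
grip_width: 0.0226
grip_force: 15.0
```

Emit:
jog_arm(rows=[{"gripper": 0.02,"slide": [0.004,0,-0.009],"spin": 0},{"gripper": 0.02,"slide": [0.009,0,-0.017],"spin": 0},{"gripper": 0.02,"slide": [0.0143,0,-0.025],"spin": 0},{"gripper": 0.02,"slide": [0.0207,0,-0.0323],"spin": 0},{"gripper": 0.02,"slide": [0.0278,0,-0.0389],"spin": 0},{"gripper": 0.02,"slide": [0.0355,0,-0.0447],"spin": 0},{"gripper": 0.02,"slide": [0.0437,0,-0.0498],"spin": 0},{"gripper": 0.02,"slide": [0.0524,0,-0.054],"spin": 0}])

```text
time_s: 5.0
ee_pos: [0.5259, -0.0071, 0.3439]
eef_rot: [3.141, 0.0, -0.02]
force: [-1.7, -5.4, -3.1]
grip_width: 0.023
grip_force: 15.0
```

Emit:
jog_arm(rows=[{"gripper": 0.02,"slide": [0.0137,0,-0.0046],"spin": 0},{"gripper": 0.02,"slide": [0.028,0,-0.0071],"spin": 0},{"gripper": 0.02,"slide": [0.0424,0,-0.0075],"spin": 0},{"gripper": 0.02,"slide": [0.0568,0,-0.0057],"spin": 0},{"gripper": 0.02,"slide": [0.0662,0,-0.0033],"spin": 0},{"gripper": 0.02,"slide": [0.0752,0,0],"spin": 0},{"gripper": 0.02,"slide": [0.0839,0,0.0042],"spin": 0},{"gripper": 0.02,"slide": [0.0881,0,0.0067],"spin": 0}])

```text
time_s: 5.8
ee_pos: [0.6148, -0.009, 0.3389]
eef_rot: [3.141, -0.006, -0.02]
force: [4.1, -4.2, 11.5]
grip_width: 0.0214
grip_force: 15.1
```

Emit:
jog_arm(rows=[{"gripper": 0.05,"slide": [0,0,0],"spin": 0},{"gripper": 0.05,"slide": [0,0,0],"spin": 0},{"gripper": 0.05,"slide": [0,0,0],"spin": 0},{"gripper": 0.05,"slide": [0,0,-0.04],"spin": 0},{"gripper": 0.05,"slide": [0,0,-0.085],"spin": 0},{"gripper": 0.05,"slide": [0,0,-0.085],"spin": 0}])

```text
time_s: 6.4
ee_pos: [0.6133, -0.0085, 0.428]
eef_rot: [3.141, -0.009, -0.02]
force: [0.1, 1.2, -0.2]
grip_width: 0.0499
grip_force: 0.0
```

Emit:
jog_arm(rows=[{"gripper": 0.05,"slide": [-0.05,0,0],"spin": 0},{"gripper": 0.05,"slide": [-0.1,0,0],"spin": 0},{"gripper": 0.05,"slide": [-0.15,0,0],"spin": -0.15},{"gripper": 0.05,"slide": [-0.165,0,0],"spin": -0.3},{"gripper": 0.05,"slide": [-0.165,0,0],"spin": -0.45},{"gripper": 0.05,"slide": [-0.165,0,0],"spin": -0.6},{"gripper": 0.05,"slide": [-0.165,0,0],"spin": -0.75},{"gripper": 0.05,"slide": [-0.165,0,0],"spin": -0.75}])

```text
time_s: 7.2
ee_pos: [0.4483, -0.0053, 0.4214]
eef_rot: [-3.141, -0.0, 0.733]
force: [0.6, 0.4, 0.2]
grip_width: 0.0502
grip_force: 0.0
```

```bash
python3 look.py 2 lens_cut lens_round left_knob edge_gauge
```

```text
cam [0.5121 0.0524 0.4024]
lens_cut 0.77 1279 px [335.4 168.2] [ 0.4558 -0.0297  0.0331] [0.4908 0.0222 0.0639] [ 0.4751 -0.0009  0.0369]
lens_round 0.9 1527 px [291.3 123.9] [0.4479 0.044  0.0331] [0.5059 0.1045 0.062 ] [0.4806 0.0648 0.0364]
lens_round 0.45 12425 px [349.7 114.9] [ 0.4426 -0.0364  0.0183] [0.6053 0.1063 0.1694] [0.5334 0.0271 0.0211]
left_knob 0.95 1651 px [305.5 100. ] [0.4678 0.0651 0.0376] [0.5701 0.0855 0.1177] [0.5077 0.0739 0.0816]
edge_gauge 0.85 941 px [427.8 292.1] [ 0.4233 -0.3528  0.0085] [ 0.4524 -0.148   0.1243] [ 0.4366 -0.1848  0.0311]
```

View pics/w2.png

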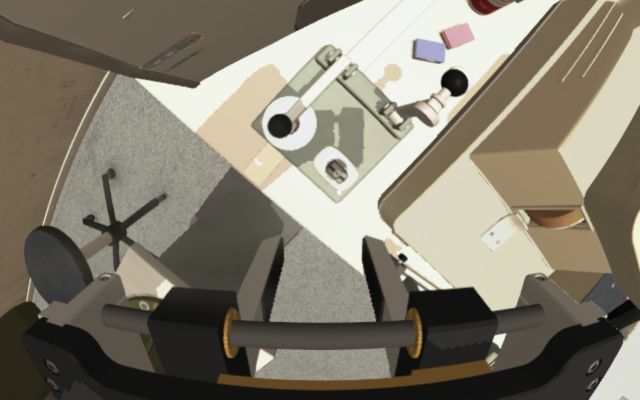

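The right arm is back (knob at 454,82). The cut lens lies free on its seat at about (336,172) with its block on top. The left arm and round lens haven't moved. Next I'll measure the block and lens orientation, the gauge and the arm angle.

```bash
cat > fit2.py <<'E'
from h import *
from scipy.optimize import least_squares
Z=np.load("w2.npz"); Zt=cams.camera("top"); Zs=cams.camera("side")
for nm,W in[("wrist",Z["W"]),("top",cloud("top",Zt[1])),("side",cloud("side",Zs[1]))]:
    P=W.reshape(-1,3); P=P[~np.isnan(P[:,0])]; print("==",nm)
    L=P[(abs(P[:,0]-.4735)<.035)&(abs(P[:,1]+.006)<.037)]
    for n,a,b in[("blocktop",.055,.07),("lens",.0325,.042)]:
        q=L[(L[:,2]>a)&(L[:,2]<b)]
        if len(q)<8: continue
        r=cv2.minAreaRect((q[:,:2]*1000).astype(np.float32)); print(n,len(q),np.round(r[0],1),np.round(r[1],1),round(r[2],2),"mean",q.mean(0).round(4),"z",np.percentile(q[:,2],[10,50,90]).round(4))
    k=P[(P[:,0]>.58)&(P[:,0]<.65)&(abs(P[:,1]+.008)<.025)&(P[:,2]>.14)&(P[:,2]<.19)]
    if len(k)>8:
        s=least_squares(lambda c:np.linalg.norm(k-c,axis=1)-.012,[.612,-.008,.15],loss="soft_l1",f_scale=.002).x
        print("knob",len(k),s.round(4),"angle",(np.pi-np.arctan2(s[2]-.0705,s[0]-.5635)-.3709).round(3))
m=Z["lens_cut0"]; r=cv2.minAreaRect(onplane(Z["T"],np.argwhere(m)[:,::-1],.034)[:,:2].astype(np.float32)*1000); print("mask rect z.034",r)
E
python3 fit2.py
```

```text
== wrist
blocktop 312 [473.8  -3.5] [25.  16.7] 87.08 mean [ 0.4737 -0.0029  0.0624] z [0.0606 0.0628 0.0638]
lens 874 [473.   -3.7] [56.4 38.1] 86.94 mean [ 0.4743 -0.0016  0.0361] z [0.0343 0.0361 0.0379]
knob 817 [ 0.6034 -0.0075  0.1576] angle 1.629
== top
knob 128 [ 0.602  -0.0091  0.1576] angle 1.616
== side
blocktop 58 [469.6  -4.8] [17.2 23.6] 1.96 mean [ 0.469  -0.0033  0.0606] z [0.057  0.0612 0.0633]
lens 149 [470.   -4.8] [54.9 37.5] 81.89 mean [0.4659 0.0013 0.0361] z [0.0335 0.0357 0.0399]
knob 87 [ 0.6027 -0.0096  0.157 ] angle 1.625
mask rect z.034 ((473.2365417480469, -3.997692108154297), (55.59921646118164, 37.64101791381836), 88.34635162353516)
```

The arm is only at about 1.62 rad, so its cup would come close to the gripper body during the pick. I'll push it to its stop from the front with closed fingers.

Emit:
jog_arm(rows=[{"gripper": 0.0,"slide": [0.03,0.028,0],"spin": -0.14},{"gripper": 0.0,"slide": [0.06,0.0556,0],"spin": -0.28},{"gripper": 0.0,"slide": [0.06,0.0556,0],"spin": -0.42},{"gripper": 0.0,"slide": [0.06,0.0556,0],"spin": -0.56},{"gripper": 0.0,"slide": [0.06,0.0556,0],"spin": -0.7},{"gripper": 0.0,"slide": [0.06,0.0556,0.03],"spin": -0.793},{"gripper": 0.0,"slide": [0.06,0.0556,0.077],"spin": -0.793},{"gripper": 0.0,"slide": [0.06,0.0556,0.077],"spin": -0.793}])

```text
time_s: 8.35
ee_pos: [0.5294, -0.0068, 0.3396]
eef_rot: [-3.133, -0.0, 1.522]
force: [-0.3, 0.5, 0.9]
grip_width: 0.0006
grip_force: 0.0
```

Emit:
jog_arm(rows=[{"gripper": 0.0,"slide": [0,0.008,0],"spin": 0},{"gripper": 0.0,"slide": [0,0.014,0],"spin": 0},{"gripper": 0.0,"slide": [0,0.02,0],"spin": 0},{"gripper": 0.0,"slide": [0,0.026,0],"spin": 0},{"gripper": 0.0,"slide": [0,0.026,0],"spin": 0}])

```text
time_s: 8.85
ee_pos: [0.5569, -0.0082, 0.3451]
eef_rot: [3.14, -0.0, 1.523]
force: [-0.5, 0.3, -0.4]
grip_width: 0.0
grip_force: 0.0
```

Emit:
jog_arm(rows=[{"gripper": 0.0,"slide": [0,0.003,0],"spin": 0},{"gripper": 0.0,"slide": [0,0.006,0],"spin": 0},{"gripper": 0.0,"slide": [0,0.009,0],"spin": 0},{"gripper": 0.0,"slide": [0,0.009,0],"spin": 0}])

```text
time_s: 9.25
ee_pos: [0.5644, -0.0084, 0.3442]
eef_rot: [-3.135, -0.0, 1.523]
force: [-20.8, 1.2, 10.3]
grip_width: 0.0006
grip_force: 11.4
```

```bash
python3 fit2.py | grep -A9 top; python3 - <<'E'
from h import *
p,d=cams.camera("side"); cv2.imwrite("pics/s3.png",cv2.resize(p[130:300,240:440,::-1],None,fx=4,fy=3.5)[:600])
E
```

```text
blocktop 312 [473.8  -3.5] [25.  16.7] 87.08 mean [ 0.4737 -0.0029  0.0624] z [0.0606 0.0628 0.0638]
lens 874 [473.   -3.7] [56.4 38.1] 86.94 mean [ 0.4743 -0.0016  0.0361] z [0.0343 0.0361 0.0379]
knob 817 [ 0.6034 -0.0075  0.1576] angle 1.629
== top
== side
blocktop 59 [469.9  -5.3] [25.9 15.6] 83.38 mean [ 0.469  -0.0032  0.0607] z [0.0566 0.0615 0.063 ]
lens 152 [470.7  -3.8] [38.7 54.3] 5.51 mean [0.466  0.0018 0.036 ] z [0.0333 0.0356 0.0398]
knob 107 [ 6.019e-01 -2.000e-04  1.561e-01] angle 1.622
mask rect z.034 ((473.2365417480469, -3.997692108154297), (55.59921646118164, 37.64101791381836), 88.34635162353516)
```

View pics/s3.png

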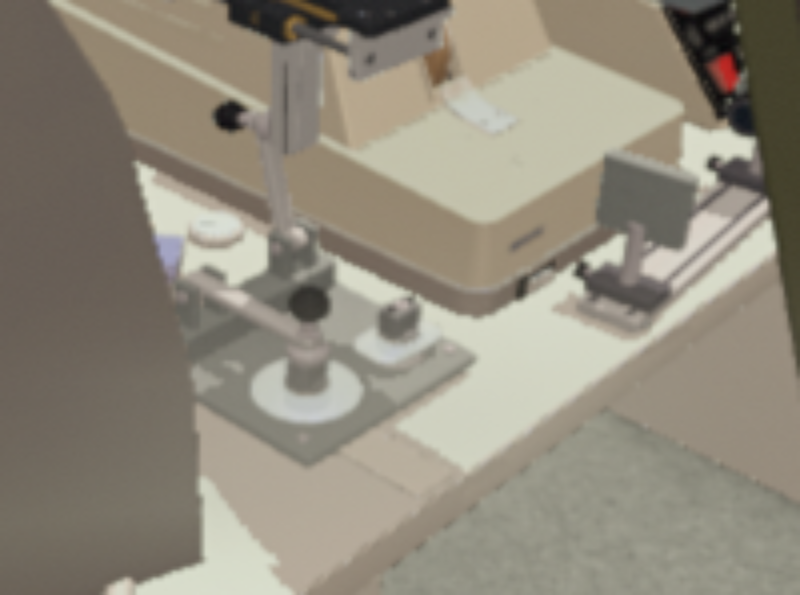

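The side crop shows the fingers (300,100) against the raised bar, with its knob at (230,115). The cut lens (400,335) is free on its seat and the left arm is down. I'll back off and measure the raised arm again.

Emit:
jog_arm(rows=[{"gripper": 0.0,"slide": [0,-0.01,0],"spin": 0},{"gripper": 0.05,"slide": [0,-0.05,0],"spin": 0},{"gripper": 0.05,"slide": [0,-0.094,-0.04],"spin": 0},{"gripper": 0.05,"slide": [0,-0.094,-0.076],"spin": 0},{"gripper": 0.05,"slide": [0,-0.094,-0.076],"spin": 0}])

```text
time_s: 9.9
ee_pos: [0.4704, -0.004, 0.4259]
eef_rot: [3.132, 0.0, 1.523]
force: [0.7, -0.6, -0.6]
grip_width: 0.0289
grip_force: 0.0
```

```bash
python3 look.py 4 lens_cut lens_round left_knob edge_gauge; sed -i 's/w2.npz/w4.npz/' fit2.py; python3 fit2.py
```

```text
cam [0.4761 0.0814 0.4069]
lens_cut 0.83 1188 px [320.7 182.4] [ 0.4561 -0.0295  0.033 ] [0.4906 0.0217 0.064 ] [0.4736 0.0006 0.037 ]
lens_round 0.66 1663 px [318.4 118.4] [0.4469 0.044  0.0332] [0.5042 0.1048 0.0391] [0.4741 0.0777 0.0364]
lens_round 0.21 1324 px [303.1 343.8] [ 0.4054 -0.3518  0.0091] [ 0.4587 -0.1519  0.1018] [ 0.434  -0.3071  0.021 ]
left_knob 0.58 1418 px [353.3 118.6] [0.4668 0.0664 0.0788] [0.5696 0.0844 0.1178] [0.5086 0.0745 0.0818]
edge_gauge 0.85 1332 px [303.1 344.2] [ 0.4051 -0.352   0.0023] [ 0.4587 -0.154   0.1026] [ 0.434  -0.3071  0.0206]
edge_gauge 0.28 11704 px [369.5 155.2] [ 0.4426 -0.0351  0.0182] [0.6143 0.1071 0.1647] [0.5351 0.0272 0.0211]
== wrist
blocktop 296 [473.   -3.8] [24.5 15.1] 87.17 mean [ 0.4731 -0.0029  0.0625] z [0.0611 0.0628 0.0639]
lens 813 [473.   -4.1] [55.2 36.2] 87.64 mean [ 0.4732 -0.0007  0.0361] z [0.034  0.036  0.0379]
knob 786 [ 0.6044 -0.0037  0.1648] angle 1.609
== top
knob 91 [ 0.6167 -0.0094  0.1497] angle 1.792
== side
blocktop 55 [469.6  -5.6] [25.  15.7] 83.79 mean [ 0.4691 -0.0032  0.0608] z [0.0577 0.0612 0.0631]
lens 146 [470.   -4.9] [37.2 55.4] 0.71 mean [0.4659 0.0019 0.036 ] z [0.0333 0.0357 0.0393]
knob 107 [6.021e-01 1.000e-04 1.573e-01] angle 1.619
mask rect z.034 ((472.9591979980469, -4.012733459472656), (54.625396728515625, 36.09982681274414), 87.78279876708984)
```

The top camera now reads 1.79 rad, so the arm is at its stop. The wrist and side knob fits picked up points on the bar, so I'm ignoring them. Next I descend on the lens block.

Emit:
jog_arm(rows=[{"gripper": 0.05,"slide": [0,0.002,0.045],"spin": 0},{"gripper": 0.05,"slide": [0,0.002,0.09],"spin": 0},{"gripper": 0.05,"slide": [0,0.002,0.126],"spin": 0},{"gripper": 0.05,"slide": [0,0.002,0.126],"spin": 0},{"gripper": 0.05,"slide": [0,0.002,0.126],"spin": 0}])

```text
time_s: 10.75
ee_pos: [0.4737, -0.0042, 0.295]
eef_rot: [-3.141, -0.0, 1.523]
force: [0.4, -0.1, 1.0]
grip_width: 0.0502
grip_force: 0.0
```

```bash
python3 - <<'E'
from h import *
a=[]
for i in range(6):
    o=telemetry.get_obs(); a.append(np.r_[o["ee_pos"],o["eef_rot"]]); cams.camera("top")
print(np.mean(a,0).round(4),np.std(a,0).round(4))
E
python3 look.py 5 lens_cut; sed -i 's/w4.npz/w5.npz/' fit2.py; python3 fit2.py
```

```text
[ 4.7370e-01 -4.2000e-03  2.9600e-01  2.0925e+00  1.0000e-04  1.5228e+00] [1.0000e-04 0.0000e+00 5.0000e-04 2.3404e+00 1.0000e-04 0.0000e+00]
cam [0.479  0.0812 0.2767]
lens_cut 0.71 2618 px [319.6 216. ] [ 0.4553 -0.029   0.0329] [0.4907 0.0227 0.0638] [0.4735 0.0033 0.037 ]
== wrist
blocktop 676 [473.1  -3.4] [24.4 15.9] 86.8 mean [ 0.4732 -0.0019  0.0622] z [0.0598 0.0627 0.0637]
lens 1671 [473.3  -4. ] [56.4 38.4] 86.17 mean [0.4736 0.002  0.036 ] z [0.0341 0.0359 0.0378]
knob 1106 [ 0.6137 -0.0086  0.1503] angle 1.762
== top
knob 156 [ 0.6044 -0.0095  0.1644] angle 1.61
== side
blocktop 60 [470.2  -4.1] [15.8 24.8] 3.67 mean [ 0.4692 -0.0028  0.0605] z [0.0564 0.0609 0.0636]
lens 141 [471.1  -4.1] [53.1 37.9] 89.74 mean [0.4659 0.0007 0.036 ] z [0.0336 0.0357 0.0392]
knob 103 [ 0.6024 -0.      0.1556] angle 1.628
mask rect z.034 ((473.3604736328125, -3.6682395935058594), (55.571189880371094, 38.28550720214844), 87.20006561279297)
```

Emit:
jog_arm(rows=[{"gripper": 0.05,"slide": [0,-0.0005,0.03],"spin": 0},{"gripper": 0.05,"slide": [0,-0.0005,0.045],"spin": 0},{"gripper": 0.05,"slide": [0,-0.0005,0.051],"spin": 0},{"gripper": 0.05,"slide": [0,-0.0005,0.051],"spin": 0},{"gripper": 0.05,"slide": [0,-0.0005,0.051],"spin": 0}])

```text
time_s: 11.75
ee_pos: [0.4731, -0.0041, 0.2442]
eef_rot: [3.141, 0.0, 1.523]
force: [-0.6, -0.1, 0.6]
grip_width: 0.0501
grip_force: 0.0
```

Emit:
jog_arm(rows=[{"gripper": 0.01,"slide": [0,0,0],"spin": 0},{"gripper": 0.01,"slide": [0,0,0],"spin": 0},{"gripper": 0.01,"slide": [0,0,0],"spin": 0},{"gripper": 0.01,"slide": [0,0,0],"spin": 0},{"gripper": 0.01,"slide": [0,0,0],"spin": 0},{"gripper": 0.01,"slide": [0,0,0],"spin": 0}], squeeze=20)

```text
time_s: 12.35
ee_pos: [0.4728, -0.0041, 0.2436]
eef_rot: [3.141, 0.0, 1.523]
force: [-0.2, -0.1, 2.7]
grip_width: 0.0157
grip_force: 20.0
```

Emit:
jog_arm(rows=[{"gripper": 0.01,"slide": [0,0,-0.02],"spin": 0},{"gripper": 0.01,"slide": [0,0,-0.05],"spin": 0},{"gripper": 0.01,"slide": [0,0,-0.09],"spin": 0},{"gripper": 0.01,"slide": [0,0,-0.13],"spin": 0},{"gripper": 0.01,"slide": [0,0,-0.165],"spin": 0.1},{"gripper": 0.01,"slide": [-0.03,-0.02,-0.176],"spin": 0.22},{"gripper": 0.01,"slide": [-0.07,-0.04,-0.176],"spin": 0.36},{"gripper": 0.01,"slide": [-0.102,-0.045,-0.176],"spin": 0.5}])

```text
time_s: 13.15
ee_pos: [0.4214, -0.1048, 0.42]
eef_rot: [3.141, -0.0, 1.018]
force: [0.1, 0.6, 0.5]
grip_width: 0.0159
grip_force: 20.0
```

Emit:
jog_arm(rows=[{"gripper": 0.01,"slide": [0,0,0],"spin": 0.14},{"gripper": 0.01,"slide": [0,0,0],"spin": 0.28},{"gripper": 0.01,"slide": [0,0,0],"spin": 0.42},{"gripper": 0.01,"slide": [0,0,0],"spin": 0.56},{"gripper": 0.01,"slide": [0,0,0],"spin": 0.7},{"gripper": 0.01,"slide": [0,0,0],"spin": 0.82},{"gripper": 0.01,"slide": [0,0,0],"spin": 0.92},{"gripper": 0.01,"slide": [0,0,0],"spin": 0.92}])

```text
time_s: 13.95
ee_pos: [0.4229, -0.1038, 0.4194]
eef_rot: [-3.142, 0.0, 0.101]
force: [-0.8, 0.0, -0.8]
grip_width: 0.0159
grip_force: 20.0
```

```bash
cat > fit3.py <<'E'
from h import *
import sys
src={"w1":np.load("w1.npz")["W"],"w6":np.load("w6.npz")["W"],"top0":cloud("top",np.load("top_d.npy"))}
R=lambda q:cv2.minAreaRect((q[:,:2]*1000).astype(np.float32))
for nm,W in src.items():
    P=W.reshape(-1,3); P=P[~np.isnan(P[:,0])]; print("==",nm)
    g=P[(P[:,0]>.36)&(P[:,0]<.47)]
    for n,q in[("panel",g[(g[:,1]>-.185)&(g[:,1]<-.145)&(g[:,2]>.075)&(g[:,2]<.14)]),
               ("ptop",g[(g[:,1]>-.185)&(g[:,1]<-.145)&(g[:,2]>.122)&(g[:,2]<.14)]),
               ("camtop",g[(g[:,1]>-.42)&(g[:,1]<-.29)&(g[:,2]>.112)&(g[:,2]<.135)]),
               ("rail",g[(g[:,1]>-.30)&(g[:,1]<-.19)&(g[:,2]>.014)&(g[:,2]<.024)&(g[:,0]<.4495)])]:
        if len(q)<10: continue
        r=R(q); print(n,len(q),np.round(r[0],1),np.round(r[1],1),round(r[2],2),"z95",np.percentile(q[:,2],[5,95]).round(4),"y",np.percentile(q[:,1],[2,98]).round(4))
E
python3 look.py 6 lens_cut edge_gauge; python3 fit3.py
```

```text
cam [ 0.5078 -0.0937  0.4004]
lens_cut 0.81 2743 px [322.1 235.9] [ 0.4138 -0.117   0.2094] [ 0.4496 -0.0846  0.2398] [ 0.4349 -0.1012  0.2141]
edge_gauge 0.95 8653 px [445.7 202.4] [ 0.3893 -0.3691  0.0158] [ 0.4518 -0.1413  0.1322] [ 0.4255 -0.264   0.0306]
== w1
panel 1692 [ 412.2 -162.2] [61.8 15.1] 4.4 z95 [0.0799 0.1324] y [-0.1686 -0.1553]
ptop 693 [ 412.  -163.4] [61.2 13. ] 5.55 z95 [0.1233 0.1328] y [-0.1698 -0.156 ]
camtop 1017 [ 429.  -343.4] [43.4 68.1] 6.17 z95 [0.1133 0.1245] y [-0.3742 -0.3102]
rail 1514 [ 420.4 -246.9] [ 46.3 110.5] 5.39 z95 [0.0171 0.0204] y [-0.2978 -0.1954]
== w6
panel 1424 [ 412.2 -162.9] [61.8 16.7] 6.26 z95 [0.0819 0.1326] y [-0.1703 -0.1557]
ptop 854 [ 412.2 -164.5] [61.5 14. ] 4.85 z95 [0.1249 0.1328] y [-0.1707 -0.1562]
camtop 1495 [ 429.2 -343.8] [42.9 68.7] 4.82 z95 [0.1132 0.1247] y [-0.3745 -0.3104]
rail 2477 [ 420.  -246.3] [ 46.8 111.4] 5.89 z95 [0.0173 0.0204] y [-0.2977 -0.1943]
== top0
panel 289 [ 426.1 -171.9] [92.  36.2] 8.89 z95 [0.0798 0.1332] y [-0.1764 -0.1564]
ptop 173 [ 409.2 -166. ] [61.  13.1] 5.38 z95 [0.1251 0.134 ] y [-0.1733 -0.1581]
camtop 540 [ 426.8 -345.8] [43.8 68.7] 5.05 z95 [0.1138 0.1252] y [-0.3769 -0.3133]
rail 851 [ 417.2 -246.1] [ 45.8 111.3] 5.48 z95 [0.0151 0.0214] y [-0.2975 -0.1928]
```

View pics/w6.png

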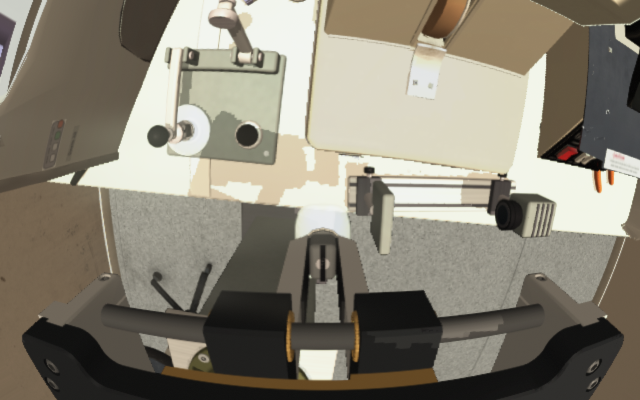

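Picture 6: the held lens shows at (322,235) between the fingers. The gauge panel is at (383,215), the barrel at (508,215), the press at left has its right arm back, and the round lens is still clamped at (185,130). Next I'll find the barrel front and the held lens's offset from the tool.

```bash
cat > fit4.py <<'E'
from h import *
a=.094; gx=np.array([-np.sin(a),np.cos(a)]); gy=np.array([-np.cos(a),-np.sin(a)])
Z={k:np.load(k+".npz") for k in("w1","w6")}
for k,z in Z.items():
    P=z["W"].reshape(-1,3); P=P[~np.isnan(P[:,0])]; g=P[(P[:,0]>.36)&(P[:,0]<.46)&(P[:,2]>.085)&(P[:,2]<.14)&(P[:,1]<-.14)&(P[:,1]>-.42)]
    s=(g[:,:2]-[.42,-.24])@gx; t=(g[:,:2]-[.42,-.24])@gy
    h,e=np.histogram(s,np.arange(-.15,.1,.004)); print(k,[(int(e[i]*1000),int(h[i]),int(1000*(t[(s>=e[i])&(s<e[i+1])].min())),int(1000*(t[(s>=e[i])&(s<e[i+1])].max()))) for i in range(len(h)) if h[i]>3])
z=Z["w6"]; W=z["W"]; q=W[z["lens_cut0"]]; q=q[~np.isnan(q[:,0])]
l=q[(q[:,2]<.218)]; r=cv2.minAreaRect((l[:,:2]*1000).astype(np.float32)); print("lens held",len(l),r, "zlow",np.percentile(l[:,2],[2,10,50]))
P=W.reshape(-1,3); f=(abs(P[:,0]-.423)<.05)&(abs(P[:,1]+.104)<.04)&(P[:,2]<.222)&(P[:,2]>.195); f=P[f]; r=cv2.minAreaRect((f[:,:2]*1000).astype(np.float32)); print(len(f),r)
e=f[f[:,2]<.2135]; A=np.c_[e[:,:2],np.ones(len(e))]; print("edge plane",len(e),np.linalg.lstsq(A,e[:,2],rcond=None)[0])
E
python3 fit4.py
```

```text
w1 [(-137, 31, -21, 21), (-133, 48, -21, 22), (-129, 84, -21, 21), (-125, 59, -21, 21), (-121, 83, -21, 20), (-117, 55, -21, 18), (-113, 88, -21, 20), (-109, 56, -21, 19), (-105, 92, -21, 22), (-101, 84, -21, 22), (-97, 85, -21, 21), (-93, 275, -21, 22), (-89, 43, -17, 19), (-85, 41, -15, 15), (-81, 59, -15, 14), (-77, 36, -16, 15), (-73, 336, -17, 19), (-69, 59, -14, 15), (70, 116, -30, 31), (74, 224, -30, 30), (78, 539, -30, 30), (82, 613, -29, 30)]
w6 [(-137, 50, -20, 22), (-133, 71, -21, 21), (-129, 117, -21, 21), (-125, 82, -21, 19), (-121, 119, -21, 21), (-117, 84, -21, 20), (-113, 119, -21, 20), (-109, 86, -21, 21), (-105, 129, -21, 21), (-101, 113, -21, 21), (-97, 127, -21, 21), (-93, 343, -21, 21), (-89, 63, -17, 18), (-85, 66, -16, 15), (-81, 100, -16, 16), (-77, 48, -17, 16), (-73, 400, -17, 19), (-69, 57, -13, 16), (66, 8, -20, 11), (70, 216, -30, 29), (74, 293, -30, 31), (78, 457, -30, 31), (82, 318, -28, 29)]
lens held 1499 ((150.12489318847656, -86.19964599609375), (596.0610961914062, 115.68624114990234), 5.075786590576172) zlow [0.20910143 0.21017705 0.2119617 ]
1637 ((423.8656311035156, -102.48125457763672), (54.284481048583984, 36.8607063293457), 7.531101226806641)
edge plane 1320 [-0.06384276 -0.00443501  0.23920469]
```

Emit:
jog_arm(rows=[{"gripper": 0.01,"slide": [-0.005,0.04,0],"spin": 0},{"gripper": 0.01,"slide": [-0.01,0.08,0],"spin": 0},{"gripper": 0.01,"slide": [-0.016,0.12,0],"spin": 0},{"gripper": 0.01,"slide": [-0.018,0.136,0.02],"spin": 0.005},{"gripper": 0.01,"slide": [-0.018,0.136,0.05],"spin": 0.005},{"gripper": 0.01,"slide": [-0.018,0.136,0.08],"spin": 0.005},{"gripper": 0.01,"slide": [-0.018,0.136,0.1],"spin": 0.005},{"gripper": 0.01,"slide": [-0.018,0.136,0.108],"spin": 0.005}])

```text
time_s: 14.9
ee_pos: [0.4188, -0.2408, 0.3097]
eef_rot: [-3.14, 0.002, 0.1]
force: [-0.4, 0.1, -0.1]
grip_width: 0.0157
grip_force: 20.0
```

Emit:
jog_arm(rows=[{"gripper": 0.01,"slide": [0,0,0],"spin": 0},{"gripper": 0.01,"slide": [0,0,0],"spin": 0},{"gripper": 0.01,"slide": [0,0,0],"spin": 0},{"gripper": 0.01,"slide": [0,0,0],"spin": 0}])

```text
time_s: 15.3
ee_pos: [0.4191, -0.241, 0.3123]
eef_rot: [3.141, -0.001, 0.098]
force: [0.2, -0.3, 0.4]
grip_width: 0.0157
grip_force: 20.0
```

```bash
python3 look.py 7 lens_cut lens_round left_knob; python3 - <<'E'
from h import *
o=telemetry.get_obs(); print(np.round(o["ee_pos"],4),np.round(o["eef_rot"],3),o["grip_force"])
a=.094; gx=np.array([-np.sin(a),np.cos(a)]); gy=np.array([-np.cos(a),-np.sin(a)])
ps,ds=cams.camera("side")
for k,W in(("w",np.load("w7.npz")["W"]),("side",cloud("side",ds)),("top",cloud("top",cams.camera("top")[1]))):
    P=W.reshape(-1,3); P=P[~np.isnan(P[:,0])]
    f=P[(abs(P[:,0]-.42)<.045)&(abs(P[:,1]+.24)<.045)&(P[:,2]<.109)&(P[:,2]>.085)]
    if len(f)<10: continue
    r=cv2.minAreaRect((f[:,:2]*1000).astype(np.float32)); d=np.array(r[0])/1000-[.4195,-.2405]
    print(k,len(f),np.round(r[0],1),np.round(r[1],1),round(r[2],2),"s,t mm",(1000*d@gx).round(1),(1000*d@gy).round(1))
    e=f[f[:,2]<.1035]
    if len(e)>20: 
        print("z pct",np.percentile(e[:,2],[2,25,50]).round(4))
        for lo,hi in((-.03,-.02),(-.02,0),(0,.02),(.02,.03)):
            t=(e[:,:2]-np.array(r[0])/1000)@gy; m=(t>lo)&(t<hi); 
            if m.sum()>3: print(lo,hi,m.sum(),np.percentile(e[m,2],[5,50]).round(4))
cv2.imwrite("pics/s7.png",cv2.resize(ps[130:250,300:480,::-1],None,fx=4.4,fy=4.4))
E
```

```text
cam [ 0.504  -0.2312  0.2935]
lens_cut 0.62 2785 px [323.  235.5] [ 0.4098 -0.2557  0.102 ] [ 0.4462 -0.2225  0.1327] [ 0.4314 -0.2391  0.1069]
lens_cut 0.2 12333 px [73.8 91.3] [ 0.4433 -0.0366  0.0184] [0.588  0.0963 0.1421] [0.5262 0.0167 0.0218]
lens_round 0.7 1500 px [ 51.6 134.4] [0.4488 0.0431 0.0331] [0.5071 0.0975 0.0616] [0.479  0.0633 0.0369]
lens_round 0.28 1384 px [43.3 19.3] [ 0.5601 -0.0148  0.054 ] [0.6051 0.1009 0.1477] [ 0.5798 -0.0108  0.122 ]
left_knob 0.88 1550 px [ 20.6 113.5] [0.4669 0.0632 0.066 ] [0.5683 0.0791 0.1123] [0.4963 0.0689 0.0806]
[ 0.419  -0.2409  0.3117] [ 3.141 -0.     0.098] 19.99985843896866
w 1518 [ 420.3 -239.5] [53.8 36.9] 4.73 s,t mm 0.9 -0.9
z pct [0.1012 0.1023 0.1028]
-0.03 -0.02 186 [0.1014 0.1028]
-0.02 0 94 [0.1016 0.1029]
side 129 [ 414.5 -234.8] [54.8 36.6] 26.04 s,t mm 6.1 4.5
z pct [0.0994 0.1011 0.1021]
-0.03 -0.02 8 [0.0998 0.102 ]
-0.02 0 18 [0.0999 0.1019]
0 0.02 25 [0.1001 0.102 ]
0.02 0.03 12 [0.0989 0.1026]
```

View pics/s7.png

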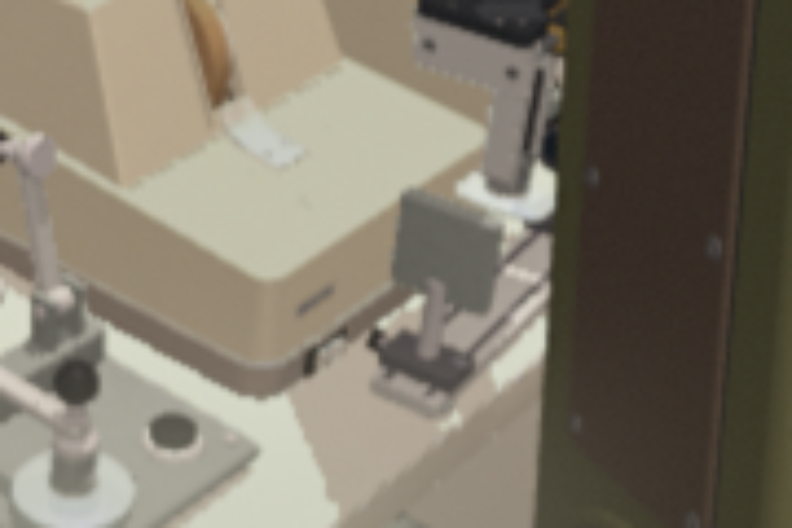

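View pics/w7.png

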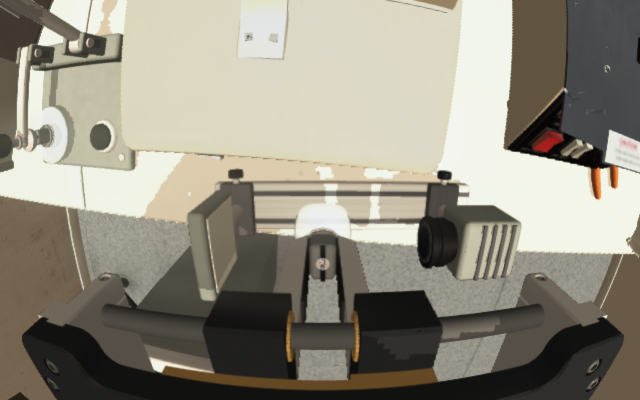

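The wrist picture shows the lens (323,225) midway between the panel (215,240) and the barrel (437,242), level and square. The side crop shows it behind the panel at edge height, with the round lens still clamped at lower left. All measured offsets are within tolerance, so I'm handing in.

```bash
python3 -c "
from station import workorder; print(workorder.hand_in())"
```

```text
the job is handed in; nothing more can be done
None
```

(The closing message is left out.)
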